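Drive the worn bush out of a trolley wheel

ROBOT

A 6-joint arm with a two-finger parallel gripper is mounted at the origin on the work surface. World frame = base frame: x ahead of the robot, y to its left, z up, the work surface at z = 0. Lengths are in m, angles in rad, forces in N, time in s.
With the tool pointing down it reaches from about 0.3 to 0.95 m from the base axis. Payload 3.1 kg.
Tool frame: the origin (TCP) lies on the centre line of the jaws, within the pads' length; the fingertips stand 22 mm ahead of it and the grasp point (between the pads) lies 3 mm ahead of it; y points along the fingers, x is the direction in which the jaws open and shut, and the axes are right-handed (so a half turn about y gives the same grasp; the last joint's range is limited). The gripper opens to 85 mm and grips with 20 to 120 N. Pads are 22 mm wide; open, the fingers measure 114 mm over their backs; the gripper's body (76 mm by 85 mm) begins 54 mm behind the grasp point. The pads swing forward as they close: fully open they stand 13 mm farther back than shut.
Start: joints at [-1.277, 0.308, 1.634, -0, 1.2, -0.07], TCP at [0.222, -0.584, 0.253] pointing down, gripper open.
Joint ranges: [-3.06, 3.06], [-0.79, 1.96], [0.05, 2.63], [-1.19, 4.34], [0.05, 2.64], [-2.94, 2.94]. Speed limits (rad/s): [2.79, 2.79, 3.14, 3.14, 3.14, 3.14].

INTERFACE

Orientations are given as a 3x3 rotation matrix whose columns are the frame's x, y, z axes.
In Python, from plant import status, viewer, job, finder gives the robot as it stands. The module is installed in compiled form; this text tells all that it offers.
- The arm moves only by the tool move_arm, never from a script. Its argument "rows" is a list of rows, each a list of 3 entries, a list of its own where there are three numbers: the turn, a rotation vector about the tool's x, y, z in rad, then the shift along the tool's x, y, z in m, then the opening, from -1 (shut) to 1 (fully open). In form: [[[ax, ay, az], [x, y, z], grip], ...]. A call has 1 to 20 rows; each row shifts and turns the pose as measured when the row begins, along the tool's axes as they then stand; what a row does not reach is not made up. A row lasts 1/8 s, in which the tool goes at most 62.5 mm and 10.7 degrees, less where a joint would pass 70% of its speed; a pose out of reach is approached as far as the arm can. A call with a gripper value outside its range is refused whole. The fingers move at their own pace and stop on an object; "force" is the grip in N (left out, the last holds). Time passes only in rows, so rows that do not move let the fingers close. It gives the time, the measured TCP pose, the force and the opening at its end, in the units of the state.
- status.state(): the state, without advancing time (a new reading comes with each control period).
- viewer.snapshot(name): name is "side" or "top"; returns a dict with "pixels" (384x512x3 uint8, blue, green, red), "camera_matrix" (3x3 intrinsics, pixels), "position" and "attitude" of the camera in the world. Camera axes: x right, y down, z forward; pixel columns grow to the right and rows downward; lengths in m; the calibration is good to about 2 mm. A picture is of the moment at which its call begins. There is no depth.
- job.finish_job(): hands the job in, once; it reports no verdict.
Trained networks look in a picture, given as the dict that the camera call returned (one of the last four; its "shot" number tells which), for a name from the list of things; names that differ only in an ending like _2 or _b are one class to them, and where a whole thing is asked for, a point or a joint stands for the part that bears it (a point fixed in the world has none). Each returns a list of dicts, best first, with "conf" (0 to 1); they miss things now and then, are a little off and sometimes report something else, mostly with a low value. They report only what shows in the picture. A call takes as long as a camera call. They do not tell look-alikes from the thing itself.
- finder.cut_out(target, picture): "region" (384x512 bool, what is visible of it) and "position" ([column, row] in pixels, amid what is visible of it).
- finder.tip_of(target, picture): "position" ([column, row] in pixels: a listed point, or the origin of a listed thing).
The state is a dict: "t": time; "q": joint angles; "qvel": joint speeds; "tau": joint torques, N m; "ee_pos": TCP position; "orientation": TCP orientation; "contact_force": force on the tool from outside, world axes, zero at the start; "wrist_torque": the same for the moment, N m; "opening": opening from 0.0 (shut) to 1.0 (fully open).
Only numpy, scipy, OpenCV 4.12 (cv2) and the standard library are available. Lean on these libraries where they do the work, as an engineer would, in place of code of your own. Each camera call takes 0.05 s, during which the arm holds its last target. There are 200 camera calls.

TASK

The trolley wheel lying on the two timber blocks has a worn bronze bush stuck in its hub. Take the thick driver from the wooden stand, feel for the hub's bore with its floating nose and press the bush down until it drops out between the blocks, without ever bearing hard on the hub itself, then stand the driver back in a free hole of the stand. Leave the wheel lying flat on the blocks, and do not disturb the slim driver, the new bush or the wheel fork.

Things in the scene. Friction and masses are not known exactly. Their poses are not given: they have to be found in the camera images.
- support: wooden wheel support fixed to the desk: plywood base 170 x 170 x 12 mm with two timber blocks, each 150 long (along its x) x 42 wide x 60 mm high, an open gap of 56 mm between them along x. A lip 10 mm high closes the foot of the gap at each end. Origin: centre of the base's underside, z up; block tops at z = 72 mm
- wheel: loose trolley wheel lying flat across the two blocks, hub over the gap: grey rubber tread 125 mm in diameter, 37 mm wide, white nylon centre, 0.38 to 0.54 kg. Hub 44 mm in diameter, 45 mm long, 4 mm proud of the tread at either side, with a sharp-edged through bore of 22.6 mm. Only friction holds the wheel on the blocks. Origin: on the bore's axis at the hub's underside; z up along the axis
- wheel_mouth (a point): centre of the bore's mouth, at the hub's upper face: 45 mm above the wheel's origin, 113 mm above the desk
- bush: the worn bronze bush, a tube of 22 mm outer, 16 mm inner diameter, 36 mm long, gripped by springy nylon ribs in the bore; its top lies 4.5 mm below the mouth. Pushing it down takes a steady 8 to 16 N; it drops free after about 37 mm (nose 41 mm below the mouth), 56 mm of free height being under the hub. Origin: centre of its lower end, z up along it at the start
- bush_mid (a point): middle of the worn bush, 18 mm from either end, on its axis
- drift: the thick driver, steel, 0.3 kg, 135 mm long, upright in a hole of the stand. Its flat-ended nose, 21 mm in diameter, 57 mm long, is a loose adapter floating sideways under the handle: it starts 2.5 to 4 mm off the handle's axis, in any direction, not measured; friction keeps it there until some 3 N pushes it sideways. Origin: on the handle's axis, level with the nose's end; z up to the handle
- drift_grip (a point): middle of the thick driver's ridged handle, on its axis, 100 mm above the nose's end; the handle is 26 mm in diameter and spans 61 to 135 mm above the nose's end
- stand: wooden block fixed to the desk, 70 x 190 x 55 mm, with three holes along its y, 60 mm apart, each 30 mm wide, 40 mm deep (floor 15 mm above the desk). Origin: centre of its underside, z up. The drivers stand in the middle hole and the one at y = 60 mm, either way round; the hole at y = -60 mm is empty; the thick driver may go back into that or its own
- hole0 (a point): centre of the mouth of the hole at y = -60 mm, 55 mm above the desk
- hole1 (a point): centre of the mouth of the middle hole, 55 mm above the desk
- hole2 (a point): centre of the mouth of the hole at y = +60 mm, 55 mm above the desk
- slim_driver: bystander: slim steel driver 125 mm long, nose 14 mm in diameter and 65 mm long (it would pass through the bush), handle 18 mm, standing upright in another hole of the stand, its top 140 mm above the desk. Origin: centre of the nose's end
- new_bush: bystander: the new bronze bush, like the worn one, standing on the desk. Origin: centre of its lower end
- fork: bystander: the wheel's empty steel fork, standing legs up on its top plate of 105 x 85 mm, 138 mm high. Origin: centre of the plate's underside
Things that resemble listed ones, but are neither listed nor needed, are in the scene too. There is more than one size of the wheel; the job needs the larger. Of the things that look like the stand, the larger one is meant.

How it is judged:
On the way, in this order (a step that is already met when the one before it is completed fails the run):
1. the thick driver's nose stands in the mouth of the bore, the bush still in the hub (z of drift in the frame of wheel below 0.0425 m and horizontal distance between drift and wheel_mouth below 0.007 m and z of bush_mid in the frame of wheel above 0 m), for 0.1 s.
2. the bush is out below the wheel while the driver is through the bore (z of bush_mid in the frame of wheel below -0.025 m and z of drift in the frame of wheel below 0.02 m and horizontal distance between drift and wheel_mouth below 0.007 m), for 0.1 s.
At the end, for the whole second after the job is handed in: The worn bush lies at rest on the support's base between the blocks; the wheel lies flat on both blocks (within 3 degrees); the thick driver stands in a hole of the stand, nose on the hole's floor, within 8 degrees of upright; all else is where it was (within 20 mm) (z of bush_mid in the frame of support below 0.04 m and horizontal distance between bush_mid and support below 0.09 m and linear speed of bush below 0.03 m/s and angle between wheel's own z axis and vertical below 0.06 rad and z of wheel in the frame of support between 0.062 and 0.074 m and angle between drift's own z axis and vertical below 0.15 rad and z of drift in the frame of stand below 0.022 m and (horizontal distance between drift and hole0 below 0.012 m or horizontal distance between drift and hole1 below 0.012 m or horizontal distance between drift and hole2 below 0.012 m)); the robot touches nothing.
It fails at once if the thick driver bears on the wheel with more than 20 N (contact force between drift and wheel above 20 N).
It fails at once if the slim driver is knocked over or moved by more than 20 mm (distance of slim_driver from where it was at the start of the episode above 0.02 m or angle between slim_driver's own z axis and vertical above 0.3 rad).
It fails at once if the new bush is moved by more than 20 mm (distance of new_bush from where it was at the start of the episode above 0.02 m).
It fails at once if the fork is moved by more than 20 mm (distance of fork from where it was at the start of the episode above 0.02 m).
It also fails if it takes over 67 s, if anything falls off the work surface, if the arm or the gripper's body presses on something with over 40 N, if the wrist force passes 120 N, or if a joint passes its speed limit or range.

## Working session

There is one attempt and no reset: what is moved stays moved. The work goes in short steps, Python scripts to look and compute and a tool call to move; the robot and the scene stay as the last step left them, time stands still between calls to the robot, and variables do not carry over. Pictures are saved under pics/ and viewed, about 8 in all and at most 12, crops included, and the job is handed in when it is done.

Besides the shell and the picture viewer there is one more tool, called after "Emit:" as name([rows], argument=value, ...), one row to a line, values as JSON. move_arm: Moves the arm, as the interface text tells. Its arguments: {"type":"object","properties":{"rows":{"type":"array","items":{"type":"array"}},"force":{"type":"number"}},"required":["rows"]}

```bash
mkdir -p pics; cat > h.py <<'E'
import numpy as np, cv2
from plant import status, viewer, job, finder
def ray(pic,px):
    K=np.array(pic["camera_matrix"]);R=np.array(pic["attitude"]);
    d=R@np.linalg.solve(K,[px[0],px[1],1.]);return np.array(pic["position"]),d
def at_z(pic,px,z):
    o,d=ray(pic,px);return o+d*(z-o[2])/d[2]
def proj(pic,p):
    R=np.array(pic["attitude"]);c=np.array(pic["camera_matrix"])@(R.T@(np.array(p)-np.array(pic["position"])));return c[:2]/c[2]
def tri(a,pa,b,pb):
    A=[];y=[]
    for pic,px in((a,pa),(b,pb)):
        o,d=ray(pic,px);d/=np.linalg.norm(d);P=np.eye(3)-np.outer(d,d);A.append(P);y.append(P@o)
    return np.linalg.lstsq(np.vstack(A),np.hstack(y),rcond=None)[0]
E
python3 - <<'E'
from h import *
s=status.state();print(s)
T=viewer.snapshot("top");S=viewer.snapshot("side")
cv2.imwrite("pics/t0.png",T["pixels"]);cv2.imwrite("pics/s0.png",S["pixels"])
print(T["position"],T["attitude"],T["camera_matrix"],S["position"],S["attitude"])
Z=dict(wheel_mouth=.113,drift_grip=.115,hole0=.055,hole1=.055,hole2=.055,slim_driver=.015,new_bush=0,fork=0,support=0,stand=0)
for n,z in Z.items():
  for nm,p in(("T",T),("S",S)):
    for r in finder.tip_of(n,p)[:3]:
      print(n,nm,round(r["conf"],2),np.round(r["position"],1),np.round(at_z(p,r["position"],z),4))
E
```

```text
{'t': 0.0, 'q': array([-1.27671190e+00,  3.08975384e-01,  1.63526897e+00,  2.24773900e-06,
        1.19966353e+00, -6.97092643e-02]), 'qvel': array([-1.29507972e-04, -1.35030035e-03, -1.88236176e-05, -1.59253800e-03,
       -5.48606351e-04,  8.80433296e-04]), 'tau': array([-5.06035412e-04, -4.15258384e+01, -2.76666820e+01, -1.91675927e-04,
        1.02893851e-02,  7.99922816e-06]), 'ee_pos': array([ 0.22212585, -0.58333936,  0.25202619]), 'orientation': array([[ 3.55820653e-01, -6.69094069e-04,  9.34554019e-01],
       [-9.34551405e-01,  2.21643200e-03,  3.55821245e-01],
       [-2.30945332e-03, -9.99997320e-01,  1.63349479e-04]]), 'contact_force': array([-0.50780944, -0.84657765,  0.10484174]), 'wrist_torque': array([ 0.02319286, -0.05452825, -0.0177716 ]), 'opening': 0.9991307345441426}
[0.38042439 0.02341538 1.13255325] [[-0.00697338 -0.9813741   0.1919798 ]
 [-0.99973115  0.00259645 -0.02304108]
 [ 0.02211346 -0.19208886 -0.98112836]] [[433.63356708   0.         248.91457442]
 [  0.         433.63356708 188.4728321 ]
 [  0.           0.           1.        ]] [0.06651537 0.517873
[... 1685 characters left out ...]
3] [0.7812 0.0725 0.    ]
new_bush S 0.68 [185.9 193. ] [0.775  0.0789 0.    ]
new_bush S 0.55 [200.  263.8] [0.5863 0.1826 0.    ]
fork T 0.82 [372.9 169.2] [ 0.6542 -0.3388  0.    ]
fork T 0.34 [172.6 194.9] [0.5853 0.1988 0.    ]
fork S 0.73 [186.6 195.8] [0.7664 0.0833 0.    ]
fork S 0.71 [331.8 140.7] [ 0.6671 -0.3407  0.    ]
fork S 0.5 [198.5 249. ] [0.6199 0.1606 0.    ]
support S 0.79 [202.6 263.9] [0.5824 0.1786 0.    ]
support S 0.22 [285.2 207.8] [ 0.5781 -0.0709  0.    ]
stand T 0.61 [290.1 199.3] [ 0.5725 -0.1123  0.    ]
stand T 0.58 [294.2 259.2] [ 0.4154 -0.119   0.    ]
stand S 0.82 [348.6 237.1] [ 0.4182 -0.1172 -0.    ]
stand S 0.75 [300.1 195.9] [ 0.5813 -0.1259 -0.    ]
```

View pics/t0.png

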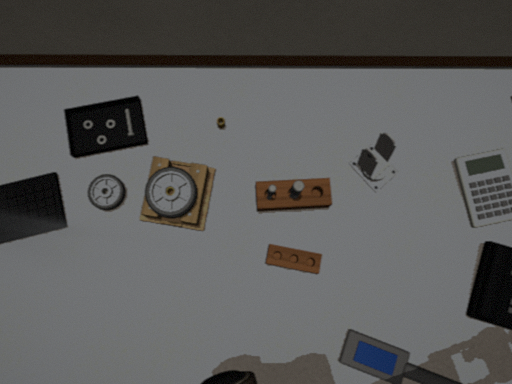

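View pics/s0.png

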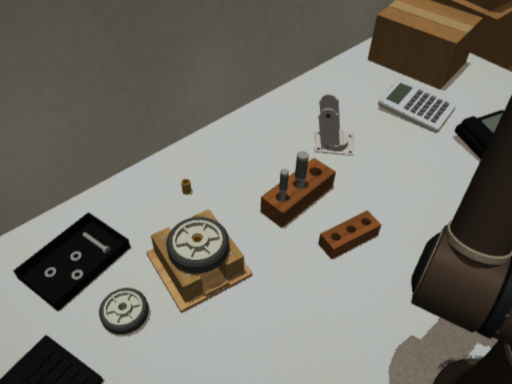

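The top view shows the large wheel at (171,190) on the support. In the larger stand, the slim driver is at (272,190), the thick driver is in the middle hole with its top at (298,186), and the empty hole is at (318,191). The fork is at (377,160) and the new bush at (221,122). Next I'll look at enlarged crops of both.

```bash
python3 - <<'E'
from h import *
T=cv2.imread("pics/t0.png");S=cv2.imread("pics/s0.png")
def crop(im,x,y,w,h,k): return cv2.resize(cv2.convertScaleAbs(im[y:y+h,x:x+w],alpha=1.6),(w*k,h*k),interpolation=cv2.INTER_CUBIC)
a=np.hstack([crop(T,250,165,100,60,4),crop(T,130,150,100,60,4)])
b=np.hstack([crop(S,255,145,100,85,4),crop(S,150,205,100,85,4)])
cv2.imwrite("pics/c0.png",np.vstack([a,b]))
t=viewer.snapshot("top");s=viewer.snapshot("side")
for n in("drift","slim_driver","wheel","bush"):
  for nm,p in(("T",t),("S",s)):
    for r in finder.cut_out(n,p)[:3]:
      m=r["region"];ys,xs=np.nonzero(m);print(n,nm,round(r["conf"],2),np.round(r["position"],1),m.sum(),xs.min(),xs.max(),ys.min(),ys.max())
E
```

```text
drift T 0.58 [295.7 192.6] 146 290 302 181 197
drift S 0.74 [301.3 168.6] 389 296 308 151 188
slim_driver T 0.48 [269.8 189.9] 74 267 274 186 198
slim_driver T 0.36 [196.4 200.2] 2068 139 214 157 230
slim_driver S 0.61 [284.3 182.3] 271 279 289 169 201
wheel T 0.93 [169.7 194.7] 2100 144 196 166 218
wheel T 0.71 [107.4 193.3] 1022 88 123 174 209
wheel S 0.69 [121.9 310.3] 1849 99 148 288 335
wheel S 0.58 [198.3 244.4] 2824 167 228 217 274
bush T 0.39 [167.6 193.3] 63 165 173 187 195
bush S 0.56 [197.5 241.2] 78 192 202 234 243
```

View pics/c0.png

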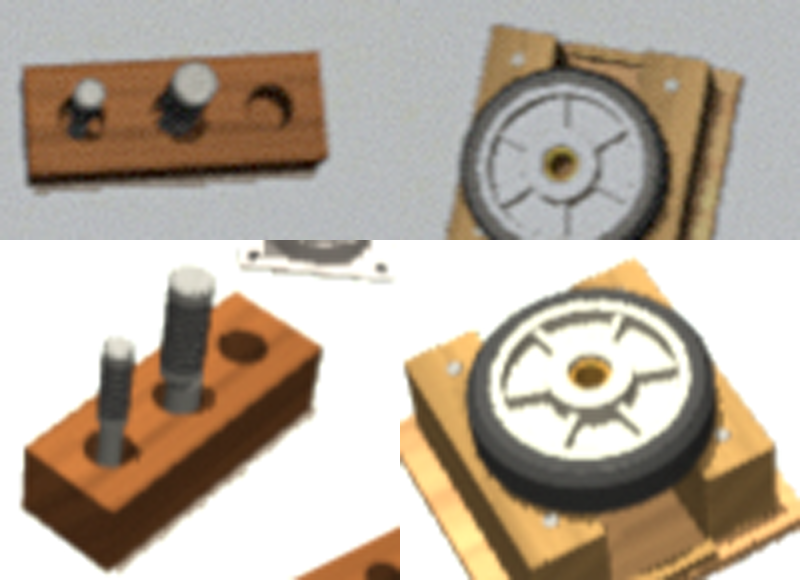

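The crops show the drift's top at about (299.4,184.6) top and (302.1,154.9) side. The bush ring is at (169.9,190.6) top and (197.1,237.6) side. Stand holes are also visible. Next, triangulation.

```bash
cat >> h.py <<'E'
from scipy.spatial.transform import Rotation as Ro
def plan(pos,ang,n,grip):
    """rows from the present pose to TCP pos, tool y down, tool x at world angle ang (deg)"""
    s=status.state();p=np.array(s["ee_pos"]);R=np.array(s["orientation"])
    a=np.deg2rad(ang);x=np.array([np.cos(a),np.sin(a),0]);y=np.array([0,0,-1.]);G=np.c_[x,y,np.cross(x,y)]
    rv=Ro.from_matrix(R.T@G).as_rotvec();pos=np.array(pos);rows=[]
    for i in range(n):
        Ri=R@Ro.from_rotvec(rv*i/n).as_matrix();sh=Ri.T@((pos-p)/n)
        rows.append([[round(v,3) for v in rv/n],[round(v,4) for v in sh],grip])
    print("deg/row",np.rad2deg(np.linalg.norm(rv))/n,"mm/row",1e3*np.linalg.norm(pos-p)/n)
    print(str(rows).replace("np.float64","").replace("(","").replace(")",""))
E
python3 - <<'E'
from h import *
T=viewer.snapshot("top");S=viewer.snapshot("side")
for n,a,b,z in(("drift top",(299.4,184.6),(302.1,154.9),.15),("slim",(272.4,187.6),(284.2,169),.14),("bush",(169.9,190.6),(197.1,237.6),.1085),("hole0",(316.9,191.1),(315.4,171.2),.055)):
  print(n,np.round(tri(T,a,S,b),4),np.round(at_z(T,a,z),4),np.round(at_z(S,b,z),4))
plan([.57,-.11,.27],4.4,10,1)
E
```

```text
drift top [ 0.5838 -0.118   0.1405] [ 0.5815 -0.1169  0.15  ] [ 0.5776 -0.1098  0.15  ]
slim [ 0.5766 -0.0542  0.1426] [ 0.5766 -0.0548  0.14  ] [ 0.5789 -0.0559  0.14  ]
bush [0.5763 0.1888 0.1083] [0.5761 0.1887 0.1085] [0.5764 0.189  0.1085]
hole0 [ 0.5842 -0.1755  0.0514] [ 0.584  -0.1745  0.055 ] [ 0.5815 -0.1727  0.055 ]
deg/row 7.355622703969575 mm/row 58.81526886997576
[[[0.0, -0.128, -0.0], [-0.0319, -0.0017, 0.0494], 1], [[0.0, -0.128, -0.0], [-0.0254, -0.0017, 0.053], 1], [[0.0, -0.128, -0.0], [-0.0184, -0.0017, 0.0559], 1], [[0.0, -0.128, -0.0], [-0.0111, -0.0017, 0.0577], 1], [[0.0, -0.128, -0.0], [-0.0036, -0.0017, 0.0587], 1], [[0.0, -0.128, -0.0], [0.004, -0.0017, 0.0587], 1], [[0.0, -0.128, -0.0], [0.0114, -0.0017, 0.0577], 1], [[0.0, -0.128, -0.0], [0.0187, -0.0017, 0.0557], 1], [[0.0, -0.128, -0.0], [0.0257, -0.0017, 0.0529], 1], [[0.0, -0.128, -0.0], [0.0323, -0.0017, 0.0491], 1]]
```

Emit:
move_arm([
  [[0, -0.128, 0], [-0.032, -0.002, 0.049], 1],
  [[0, -0.128, 0], [-0.025, -0.002, 0.053], 1],
  [[0, -0.128, 0], [-0.018, -0.002, 0.056], 1],
  [[0, -0.128, 0], [-0.011, -0.002, 0.058], 1],
  [[0, -0.128, 0], [-0.004, -0.002, 0.059], 1],
  [[0, -0.128, 0], [0.004, -0.002, 0.059], 1],
  [[0, -0.128, 0], [0.011, -0.002, 0.058], 1],
  [[0, -0.128, 0], [0.019, -0.002, 0.056], 1],
  [[0, -0.128, 0], [0.026, -0.002, 0.053], 1],
  [[0, -0.128, 0], [0.032, -0.002, 0.049], 1],
])

```text
t: 2.95
ee_pos: [0.573, -0.095, 0.2755]
orientation: [[0.994, 0.007, -0.106], [0.106, -0.007, 0.994], [0.007, -1.0, -0.008]]
contact_force: [0.4, -1.3, -0.1]
opening: 1.002
```

```bash
python3 - <<'E'
from h import *
s=status.state();print(s["ee_pos"],s["contact_force"],np.round(s["orientation"],3))
plan([.580,-.1135,.18],3.5,4,1)
E
```

```text
[ 0.57298759 -0.09497364  0.27548577] [ 0.40021393 -1.29777418 -0.14410066] [[ 0.994  0.007 -0.106]
 [ 0.106 -0.007  0.994]
 [ 0.007 -1.    -0.008]]
deg/row 0.6610901076474418 mm/row 24.379720700116323
[[[0.002, 0.011, 0.002], [0.0011, 0.0239, -0.0046], 1], [[0.002, 0.011, 0.002], [0.0012, 0.0239, -0.0046], 1], [[0.002, 0.011, 0.002], [0.0013, 0.0239, -0.0047], 1], [[0.002, 0.011, 0.002], [0.0014, 0.0239, -0.0047], 1]]
```

Emit:
move_arm([
  [[0.002, 0.011, 0.002], [0.001, 0.024, -0.0046], 1],
  [[0.002, 0.011, 0.002], [0.001, 0.024, -0.0046], 1],
  [[0.002, 0.011, 0.002], [0.001, 0.024, -0.0046], 1],
  [[0.002, 0.011, 0.002], [0.001, 0.022, -0.0046], 1],
  [[0, 0, 0], [0, 0, 0], 1],
])

```text
t: 3.58
ee_pos: [0.5837, -0.1076, 0.1808]
orientation: [[0.997, 0.003, -0.072], [0.072, 0.001, 0.997], [0.004, -1.0, 0.001]]
contact_force: [0.3, 0.5, -0.8]
opening: 1.001
```

```bash
python3 - <<'E'
from h import *
s=status.state();print(s["ee_pos"],s["contact_force"])
T=viewer.snapshot("top");S=viewer.snapshot("side")
print(proj(S,s["ee_pos"]))
a=T["pixels"][150:230,240:345];b=S["pixels"][100:220,240:345]
im=np.vstack([cv2.resize(cv2.convertScaleAbs(x,alpha=1.6),None,fx=3,fy=3,interpolation=cv2.INTER_CUBIC) for x in(a,b)]);cv2.imwrite("pics/c1.png",im)
plan([.580,-.1135,.118],3.5,3,1)
E
```

```text
[ 0.58369255 -0.10760032  0.18080717] [ 0.25911513  0.53847353 -0.83119766]
[300.6515386  143.50936951]
deg/row 0.2597541869686555 mm/row 21.89084993714313
[[[0.0, 0.004, 0.003], [-0.0021, 0.0217, -0.0017], 1], [[0.0, 0.004, 0.003], [-0.002, 0.0217, -0.0017], 1], [[0.0, 0.004, 0.003], [-0.002, 0.0217, -0.0018], 1]]
```

View pics/c1.png

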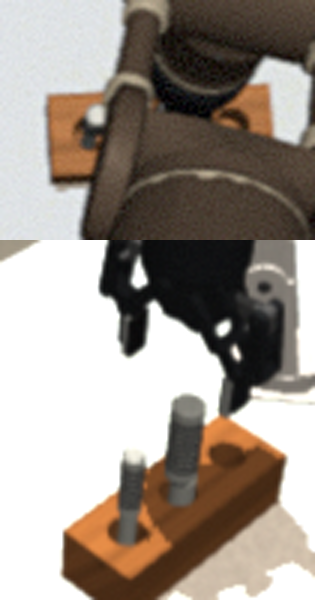

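The gripper is above the thick driver, whose top is at (188,400) in the crop. The fingers sit on either side and the slim driver is clear. Descending now to grasp.

Emit:
move_arm([
  [[0, 0.004, 0.003], [-0.002, 0.022, -0.0018], 1],
  [[0, 0.004, 0.003], [-0.002, 0.022, -0.0018], 1],
  [[0, 0, 0], [0, 0.018, -0.0018], 1],
  [[0, 0, 0], [0, 0, -0.001], 1],
])

```text
t: 4.18
ee_pos: [0.587, -0.1155, 0.1264]
orientation: [[0.998, 0.014, -0.065], [0.065, -0.004, 0.998], [0.014, -1.0, -0.004]]
contact_force: [0.4, -0.1, -0.3]
opening: 0.998
```

```bash
python3 - <<'E'
from h import *
s=status.state();print(s["ee_pos"],s["contact_force"])
plan([.580,-.1135,.118],3.5,1,1)
E
```

```text
[ 0.58699294 -0.11546959  0.1264184 ] [ 0.43222013 -0.06237018 -0.34324879]
deg/row 0.8461164345136885 mm/row 11.119802434664537
[[[0.004, 0.004, 0.014], [-0.007, 0.0083, 0.0025], 1]]
```

Emit:
move_arm([
  [[0.004, 0.004, 0.014], [-0.007, 0.008, 0.002], 1],
  [[0, 0, 0], [0, 0, 0], 1],
  [[0, 0, 0], [0, 0, 0], 1],
])

```text
t: 4.55
ee_pos: [0.5813, -0.1142, 0.1202]
orientation: [[0.998, 0.003, -0.061], [0.061, -0.001, 0.998], [0.003, -1.0, -0.001]]
contact_force: [0.2, -1.0, -0.0]
opening: 1.0
```

```bash
python3 - <<'E'
from h import *
plan([.580,-.1135,.118],3.5,1,1)
s=status.state();print(s["ee_pos"],s["contact_force"])
E
```

```text
deg/row 0.17189010205990832 mm/row 2.682475472193261
[[[0.001, -0.0, 0.003], [-0.0013, 0.0022, 0.0008], 1]]
[ 0.58130648 -0.11423029  0.12022609] [ 0.21370864 -1.02694736 -0.01847736]
```

Emit:
move_arm([
  [[0.001, 0, 0.003], [-0.001, 0.002, 0], 0],
  [[0, 0, 0], [0, 0, 0], -0.3],
  [[0, 0, 0], [0, 0, 0], -1],
  [[0, 0, 0], [0, 0, 0], -1],
  [[0, 0, 0], [0, 0, 0], -1],
  [[0, 0, 0], [0, 0, 0], -1],
], force=60)

```text
t: 5.3
ee_pos: [0.5806, -0.1144, 0.1191]
orientation: [[0.998, 0.0, -0.061], [0.061, -0.001, 0.998], [0.0, -1.0, -0.001]]
contact_force: [-0.2, 0.2, 0.6]
opening: 0.287
```

Emit:
move_arm([
  [[0, 0, 0], [0, -0.02, 0], -1],
  [[0, 0, 0], [0, -0.04, 0], -1],
  [[0, 0, 0], [0, -0.05, 0], -1],
  [[0, 0, 0], [0, -0.05, 0], -1],
  [[0, 0, 0], [0, 0, 0], -1],
])

```text
t: 5.92
ee_pos: [0.5798, -0.1138, 0.2848]
orientation: [[0.998, -0.001, -0.061], [0.061, 0.0, 0.998], [-0.001, -1.0, 0.0]]
contact_force: [0.4, 0.3, -3.3]
opening: 0.291
```

```bash
python3 - <<'E'
from h import *
s=status.state();print(s["ee_pos"],s["contact_force"],s["opening"])
plan([.576,.189,.275],3.5,7,-1)
E
```

```text
[ 0.5798377  -0.11377545  0.28477165] [ 0.39246452  0.25290498 -3.30273187] 0.29075242161636766
deg/row 0.007900398327422061 mm/row 43.27962838846952
[[[-0.0, -0.0, -0.0], [0.0021, 0.0014, 0.0432], -1], [[-0.0, -0.0, -0.0], [0.0021, 0.0014, 0.0432], -1], [[-0.0, -0.0, -0.0], [0.0021, 0.0014, 0.0432], -1], [[-0.0, -0.0, -0.0], [0.0021, 0.0014, 0.0432], -1], [[-0.0, -0.0, -0.0], [0.0021, 0.0014, 0.0432], -1], [[-0.0, -0.0, -0.0], [0.0021, 0.0014, 0.0432], -1], [[-0.0, -0.0, -0.0], [0.0021, 0.0014, 0.0432], -1]]
```

Picked: the force reads −3.3 N against 3 N of driver weight. Moving over to the wheel.

Emit:
move_arm([
  [[0, 0, 0], [0.002, 0.001, 0.03], -1],
  [[0, 0, 0], [0.002, 0.001, 0.043], -1],
  [[0, 0, 0], [0.002, 0.001, 0.046], -1],
  [[0, 0, 0], [0.002, 0.001, 0.046], -1],
  [[0, 0, 0], [0.002, 0.001, 0.043], -1],
  [[0, 0, 0], [0.002, 0.001, 0.043], -1],
  [[0, 0, 0], [0.002, 0.001, 0.03], -1],
  [[0, 0, 0], [0, 0, 0.02], -1],
  [[0, 0, 0], [0, 0, 0], -1],
])

```text
t: 7.05
ee_pos: [0.5654, 0.1946, 0.2627]
orientation: [[0.998, -0.026, -0.058], [0.058, -0.003, 0.998], [-0.026, -1.0, -0.002]]
contact_force: [-0.3, -0.4, -3.7]
opening: 0.288
```

```bash
python3 - <<'E'
from h import *
plan([.576,.189,.236],3.5,2,-1)
s=status.state();print(s["ee_pos"],s["contact_force"])
E
```

```text
deg/row 0.7567744200003516 mm/row 14.657138719775135
[[[0.001, -0.002, -0.013], [0.0055, 0.0132, -0.0031], -1], [[0.001, -0.002, -0.013], [0.0053, 0.0133, -0.0031], -1]]
[0.5654041  0.19464821 0.26274232] [-0.33552346 -0.36784925 -3.66247145]
```

Emit:
move_arm([
  [[0.001, -0.002, -0.013], [0.0055, 0.013, -0.003], -1],
  [[0.001, -0.002, -0.013], [0.0055, 0.013, -0.003], -1],
  [[0, 0, 0], [0, 0, 0], -1],
  [[0, 0, 0], [0, 0, 0], -1],
])

```text
t: 7.55
ee_pos: [0.5764, 0.184, 0.233]
orientation: [[0.998, -0.002, -0.058], [0.058, -0.003, 0.998], [-0.002, -1.0, -0.003]]
contact_force: [0.0, 0.3, -2.2]
opening: 0.291
```

```bash
python3 - <<'E'
from h import *
s=status.state();p=s["ee_pos"];print(p,s["contact_force"],np.round(s["orientation"],4))
T=viewer.snapshot("top");S=viewer.snapshot("side")
print("S wheel mouth",proj(S,[.5763,.189,.113]),"nose if no offset",proj(S,p-[0,0,.104]))
print("S 10mm px",[np.round(proj(S,np.array([.576,.189,.128])+d)-proj(S,[.576,.189,.128]),1) for d in np.eye(3)*.01])
for n in("wheel_mouth","drift","drift_grip"):
  for nm,q in(("T",T),("S",S)):
    for r in finder.tip_of(n,q)[:2]:print(n,nm,round(r["conf"],2),np.round(r["position"],1))
y,x=170,140
im=cv2.resize(cv2.convertScaleAbs(S["pixels"][y:y+110,x:x+110],alpha=1.6),None,fx=5,fy=5,interpolation=cv2.INTER_CUBIC);cv2.imwrite("pics/c2.png",im)
plan([.576,.189,.225],3.5,1,-1)
E
```

```text
[0.57636854 0.18401661 0.23302368] [ 0.0395144   0.29236268 -2.20072592] [[ 0.9983 -0.0015 -0.0582]
 [ 0.0582 -0.0032  0.9983]
 [-0.0017 -1.     -0.0031]]
S wheel mouth [196.97774115 236.24000247] nose if no offset [198.4059779  229.90411515]
S 10mm px [array([-3.1, -3. ]), array([-4.1,  2.7]), array([-0.4, -3.2])]
wheel_mouth T 0.84 [173.8 191.3]
wheel_mouth T 0.6 [102.4 191.7]
wheel_mouth S 0.82 [118.6 307.9]
wheel_mouth S 0.62 [198.9 235.1]
drift S 0.72 [199.8 232.9]
drift S 0.49 [198.4 248.1]
drift_grip S 0.72 [297.9 183.4]
deg/row 0.17428792068655968 mm/row 9.420052171992065
[[[0.003, -0.001, -0.001], [-0.0002, 0.0086, 0.0038], -1]]
```

View pics/c2.png

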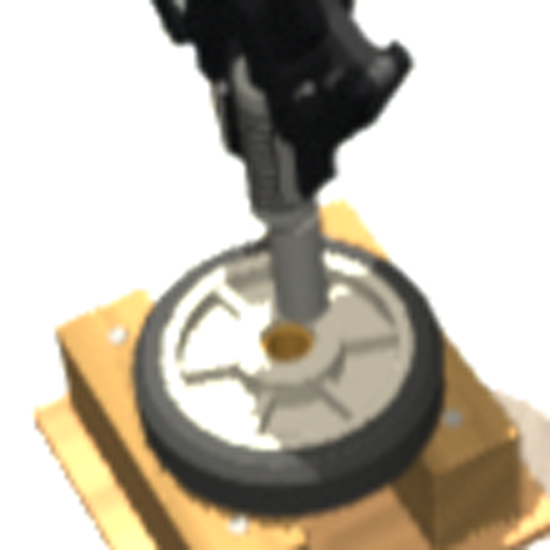

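The side view shows the nose end centred near pixel (200.0,230.2). With no offset it would be at (198.4,229.9), so the nose sits about (−2.7,−1.9) mm off the handle, which fits the 2.5–4 mm given. The bush ring is at (197,238), matching the earlier measurement. I'll move so the nose is over the bore.

Emit:
move_arm([
  [[0.003, -0.001, -0.001], [0.003, 0.01, 0.007], -1],
  [[0, 0, 0], [0, 0, 0], -1],
  [[0, 0, 0], [0, 0, 0], -1],
])

```text
t: 8.32
ee_pos: [0.5791, 0.1933, 0.2228]
orientation: [[0.998, 0.0, -0.062], [0.062, 0.001, 0.998], [0.0, -1.0, 0.001]]
contact_force: [0.4, -0.1, -2.7]
opening: 0.291
```

```bash
cat > look.py <<'E'
from h import *
import sys
s=status.state();p=s["ee_pos"];print(p,s["contact_force"],np.round(s["orientation"][1:3],4).tolist())
S=viewer.snapshot("side");T=viewer.snapshot("top")
y,x=205,165
im=cv2.resize(cv2.convertScaleAbs(S["pixels"][y:y+60,x:x+60],alpha=1.5),None,fx=9,fy=9,interpolation=cv2.INTER_CUBIC)
# predicted outlines: bore mouth (green), nose end for given offset (red)
def circ(c,r,col):
    a=np.linspace(0,6.283,60);q=np.array([(proj(S,[c[0]+r*np.cos(t),c[1]+r*np.sin(t),c[2]])-[x,y]+.5)*9 for t in a])
    cv2.polylines(im,[q.astype(np.int32)],True,col,1)
off=np.array([float(sys.argv[1]),float(sys.argv[2])])*1e-3
circ([.5763,.189,.113],.0113,(0,200,0));circ([p[0]+off[0],p[1]+off[1],p[2]-.104],.0105,(0,0,255))
circ([p[0],p[1],p[2]-.043],.013,(255,0,0))
cv2.imwrite(sys.argv[3],im)
plan([.579,.191,.219],3.5,1,-1)
E
python3 look.py -2.7 -1.9 pics/c3.png
```

```text
[0.57906339 0.19333445 0.22279018] [ 0.42563367 -0.0640249  -2.67334115] [[0.0615, 0.0006, 0.9981], [0.0004, -1.0, 0.0006]]
deg/row 0.038873115015397974 mm/row 4.34510934688813
[[[-0.001, 0.0, 0.0], [-0.0, 0.0037, -0.0022], -1]]
```

View pics/c3.png

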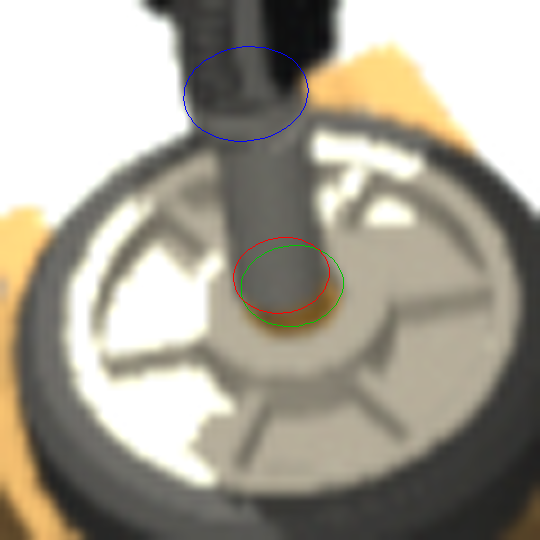

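The red prediction nearly matches the real nose; the handle outline fits, and the nose lies about 1 mm left of it. The bore rim (right edge 340, bottom 332) is about 12 crop pixels right of the nose at contact height. Best target is TCP ≈ (.578,.191), so I'll shift there and lower gently.

Emit:
move_arm([
  [[-0.001, 0, 0], [-0.001, 0.002, -0.0023], -1],
  [[0, 0, 0], [0, 0, 0], -1],
  [[0, 0, 0], [0, 0.001, 0], -1],
  [[0, 0, 0], [0, 0.001, 0], -1],
])

```text
t: 8.93
ee_pos: [0.5782, 0.1905, 0.2189]
orientation: [[0.998, 0.001, -0.061], [0.061, -0.0, 0.998], [0.001, -1.0, -0.0]]
contact_force: [0.1, -0.0, -4.2]
opening: 0.284
```

```bash
cat > st.py <<'E'
from h import *
import sys
s=status.state();print(np.round(s["ee_pos"],4),np.round(s["contact_force"],1),np.round(s["wrist_torque"],2),np.round(s["orientation"][2],4))
plan([float(v) for v in sys.argv[1:4]],3.5,1,-1)
E
python3 st.py .578 .191 .215
```

```text
[0.5782 0.1905 0.2189] [ 0.1 -0.  -4.2] [ 0.    0.05 -0.02] [ 7.e-04 -1.e+00 -5.e-04]
deg/row 0.05119016862560785 mm/row 3.967989902766345
[[[0.0, 0.0, 0.001], [-0.0001, 0.0039, 0.0006], -1]]
```

Emit:
move_arm([
  [[0, 0, 0], [0, 0.001, 0.0003], -1],
  [[0, 0, 0], [0, 0.001, 0], -1],
  [[0, 0, 0], [0, 0, 0], -1],
])

```text
t: 9.3
ee_pos: [0.5781, 0.1908, 0.2167]
orientation: [[0.998, 0.001, -0.061], [0.061, -0.0, 0.998], [0.001, -1.0, -0.0]]
contact_force: [-0.1, -0.0, -2.4]
opening: 0.291
```

```bash
python3 st.py .578 .191 .215
```

```text
[0.5781 0.1908 0.2167] [-0.1 -0.  -2.4] [ 0.02 -0.07 -0.03] [ 6.e-04 -1.e+00 -4.e-04]
deg/row 0.04322572168942567 mm/row 1.7053131922147273
[[[0.0, 0.0, 0.001], [-0.0001, 0.0017, 0.0002], -1]]
```

Emit:
move_arm([
  [[0, 0, 0], [0, 0.001, 0], -1],
  [[0, 0, 0], [0, 0, 0], -1],
])

```text
t: 9.55
ee_pos: [0.5782, 0.191, 0.2162]
orientation: [[0.998, 0.001, -0.061], [0.061, -0.0, 0.998], [0.001, -1.0, -0.0]]
contact_force: [-0.9, -0.6, -2.0]
opening: 0.295
```

Emit:
move_arm([
  [[0, 0, 0], [0, 0.001, 0], -1],
  [[0, 0, 0], [0, 0, 0], -1],
])

```text
t: 9.8
ee_pos: [0.5782, 0.1911, 0.2159]
orientation: [[0.998, 0.001, -0.061], [0.061, 0.0, 0.998], [0.001, -1.0, 0.0]]
contact_force: [-1.2, -0.4, -1.4]
opening: 0.29
```

Emit:
move_arm([
  [[0, 0, 0], [0, 0.002, 0], -1],
  [[0, 0, 0], [0, 0.002, 0], -1],
])

```text
t: 10.05
ee_pos: [0.5781, 0.1914, 0.2124]
orientation: [[0.998, 0.001, -0.061], [0.061, 0.001, 0.998], [0.001, -1.0, 0.001]]
contact_force: [-3.0, 0.1, 7.5]
opening: 0.287
```

```bash
python3 st.py .578 .191 .212
```

```text
[0.5781 0.1914 0.2124] [-3.   0.1  7.5] [-0.05  0.75 -0.04] [ 8.e-04 -1.e+00  8.e-04]
deg/row 0.06613125860414563 mm/row 0.5901304476698379
[[[-0.001, -0.0, 0.001], [-0.0002, 0.0004, -0.0004], -1]]
```

The nose end reads z ≈ 0.1084, which is the bush top, with about 10 N down and −3 N sideways in x. That looks like it's in the bore. I'll relieve the side force and check by picture.

Emit:
move_arm([
  [[0, 0, 0], [-0.001, 0, 0], -1],
  [[0, 0, 0], [-0.0005, 0, 0], -1],
  [[0, 0, 0], [0, 0, 0], -1],
])

```text
t: 10.42
ee_pos: [0.5776, 0.1913, 0.2126]
orientation: [[0.998, 0.004, -0.061], [0.061, 0.001, 0.998], [0.004, -1.0, 0.001]]
contact_force: [-0.5, 0.9, 0.5]
opening: 0.287
```

```bash
python3 look.py -1.9 -1.9 pics/c4.png; python3 st.py .578 .191 .212
```

```text
[0.57762194 0.19133466 0.21255997] [-0.54034792  0.88010687  0.48489689] [[0.061, 0.001, 0.9981], [0.0037, -1.0, 0.0008]]
deg/row 0.21278431364931663 mm/row 6.580270905337058
[[[-0.001, -0.0, 0.004], [0.0014, -0.0064, -0.0004], -1]]
[0.5776 0.1913 0.2126] [-0.4  0.3 -0.3] [ 0.01  0.04 -0.03] [ 3.6e-03 -1.0e+00  8.0e-04]
deg/row 0.21278431364931663 mm/row 0.7627362681180134
[[[-0.001, -0.0, 0.004], [0.0004, 0.0006, -0.0003], -1]]
```

View pics/c4.png

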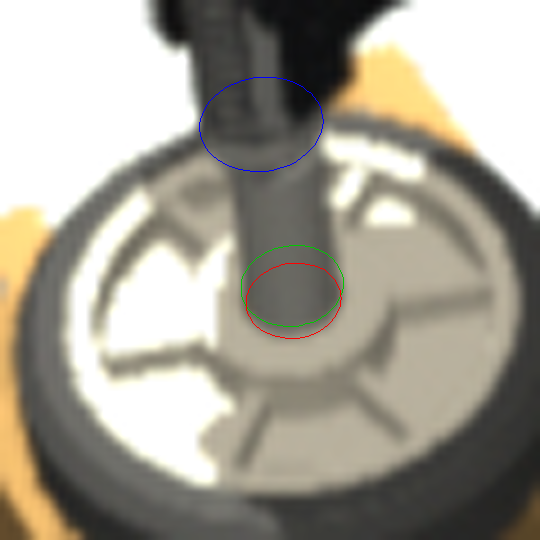

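```bash
python3 - <<'E'
from h import *
a=cv2.imread("pics/c3.png");b=cv2.imread("pics/c4.png")
for (x0,x1,y0,y1) in((222,268,142,225),(195,245,95,160),(200,300,100,175)):
  r=cv2.matchTemplate(b[y0-30:y1+70,x0-20:x1+50],a[y0:y1,x0:x1],cv2.TM_CCOEFF_NORMED);_,v,_,l=cv2.minMaxLoc(r);print(v,l[0]-20,l[1]-30)
# expected shift of handle if rigid in grip
S=viewer.snapshot("side")
q0=np.array([.5791,.1933,.1798]);q1=np.array([.5776,.1913,.1696]);print(9*(proj(S,q1)-proj(S,q0)))
E
```

```text
0.6301053762435913 14 30
0.65973299741745 16 30
0.7131875157356262 15 30
[15.51695858 30.37241634]
```

The handle moved (15,30) pixels, exactly what a rigid grip predicts, so nothing slipped and the nose is in the bore on the bush. Pressing now.

Emit:
move_arm([
  [[0, 0, 0.003], [0, 0.002, 0], -1],
  [[0, 0, 0], [0, 0.003, 0], -1],
  [[0, 0, 0], [0, 0.003, 0], -1],
  [[0, 0, 0], [0, 0.003, 0], -1],
], force=100)

```text
t: 11.08
ee_pos: [0.5791, 0.1914, 0.2111]
orientation: [[0.998, 0.003, -0.062], [0.062, 0.0, 0.998], [0.003, -1.0, 0.0]]
contact_force: [-4.3, -1.8, 9.1]
opening: 0.281
```

```bash
python3 st.py .5777 .1912 .198
```

```text
[0.5791 0.1914 0.2111] [-4.3 -1.8  9.1] [-0.29  0.96 -0.  ] [ 3.1e-03 -1.0e+00  1.0e-04]
deg/row 0.17799980403326363 mm/row 13.157440102057505
[[[-0.0, 0.001, 0.003], [-0.0015, 0.0131, -0.0001], -1]]
```

Emit:
move_arm([
  [[0, 0, 0.003], [-0.0015, 0.003, 0], -1],
  [[0, 0, 0], [-0.0005, 0.004, 0], -1],
  [[0, 0, 0], [-0.0005, 0.004, 0], -1],
])

```text
t: 11.45
ee_pos: [0.579, 0.1913, 0.2085]
orientation: [[0.998, 0.006, -0.062], [0.062, 0.0, 0.998], [0.006, -1.0, -0.0]]
contact_force: [-3.3, -0.5, 9.1]
opening: 0.28
```

```bash
python3 st.py .5777 .1912 .198
```

```text
[0.579  0.1913 0.2085] [-3.3 -0.5  9.1] [-0.24  0.95 -0.  ] [ 5.7e-03 -1.0e+00 -3.0e-04]
deg/row 0.33007324415639544 mm/row 10.576522421281158
[[[0.0, 0.001, 0.006], [-0.0014, 0.0105, -0.0], -1]]
```

Emit:
move_arm([
  [[0, 0, 0.005], [-0.002, 0.005, 0], -1],
  [[0, 0, 0], [-0.001, 0.005, 0], -1],
  [[0, 0, 0.002], [-0.001, 0.005, 0], -1],
  [[0, 0, 0.002], [-0.001, 0.005, 0], -1],
])

```text
t: 11.95
ee_pos: [0.5787, 0.1913, 0.2]
orientation: [[0.998, 0.008, -0.063], [0.063, 0.0, 0.998], [0.008, -1.0, -0.0]]
contact_force: [-2.8, -0.8, 8.1]
opening: 0.283
```

```bash
python3 st.py .5777 .1912 .198
```

```text
[0.5787 0.1913 0.2   ] [-2.8 -0.8  8.1] [-0.24  0.61 -0.01] [ 7.8e-03 -1.0e+00 -3.0e-04]
deg/row 0.45926286759604945 mm/row 2.208979462591997
[[[0.0, 0.002, 0.008], [-0.001, 0.002, -0.0], -1]]
```

Steady 11 N, and the bush is moving: the nose is now 17 mm below the mouth. Continuing.

Emit:
move_arm([
  [[0, 0, 0.008], [-0.002, 0.005, 0], -1],
  [[0, 0, 0.002], [-0.001, 0.005, 0], -1],
  [[0, 0, 0.002], [-0.001, 0.005, 0], -1],
  [[0, 0, 0.002], [-0.001, 0.005, 0], -1],
  [[0, 0, 0.002], [-0.001, 0.005, 0], -1],
])

```text
t: 12.58
ee_pos: [0.5789, 0.1913, 0.189]
orientation: [[0.998, 0.006, -0.064], [0.064, -0.0, 0.998], [0.006, -1.0, -0.001]]
contact_force: [-2.5, -0.3, 8.8]
opening: 0.28
```

```bash
python3 st.py .5777 .1912 .175
```

```text
[0.5789 0.1913 0.189 ] [-2.5 -0.3  8.8] [-0.28  0.59  0.  ] [ 5.8e-03 -1.0e+00 -6.0e-04]
deg/row 0.3742469043964686 mm/row 14.003677911593202
[[[0.001, 0.003, 0.006], [-0.0013, 0.0139, -0.0001], -1]]
```

Emit:
move_arm([
  [[0, 0.003, 0.006], [-0.002, 0.005, 0], -1],
  [[0, 0, 0.002], [-0.001, 0.005, 0], -1],
  [[0, 0, 0.002], [-0.001, 0.005, 0], -1],
  [[0, 0, 0.002], [-0.001, 0.005, 0], -1],
])

```text
t: 13.08
ee_pos: [0.5789, 0.1913, 0.1791]
orientation: [[0.998, 0.005, -0.062], [0.062, -0.0, 0.998], [0.005, -1.0, -0.001]]
contact_force: [-1.9, -1.7, 8.0]
opening: 0.28
```

```bash
python3 st.py .5777 .1912 .171
```

```text
[0.5789 0.1913 0.1791] [-1.9 -1.7  8. ] [-0.18  0.49 -0.02] [ 5.e-03 -1.e+00 -7.e-04]
deg/row 0.29316491397988614 mm/row 8.207429085406456
[[[0.001, 0.001, 0.005], [-0.0012, 0.0081, -0.0001], -1]]
```

Emit:
move_arm([
  [[0, 0.001, 0.005], [-0.001, 0.004, 0], -1],
  [[0, 0, 0.002], [-0.001, 0.004, 0], -1],
  [[0, 0, 0], [0, 0.002, 0], -1],
  [[0, 0, 0], [0, 0, 0], -1],
  [[0, 0, 0], [0, 0, 0], -1],
])

```text
t: 13.7
ee_pos: [0.5781, 0.1912, 0.169]
orientation: [[0.998, 0.001, -0.061], [0.061, -0.001, 0.998], [0.001, -1.0, -0.001]]
contact_force: [1.1, 0.6, -2.3]
opening: 0.279
```

```bash
python3 st.py .5777 .1912 .171
```

```text
[0.5781 0.1912 0.169 ] [ 1.1  0.6 -2.3] [ 0.06 -0.19 -0.  ] [ 1.e-03 -1.e+00 -7.e-04]
deg/row 0.0685263461183112 mm/row 2.032305845087396
[[[0.001, -0.0, 0.001], [-0.0004, -0.002, 0.0], -1]]
```

The resistance is gone (back to the driver's weight), so the bush has dropped. Withdrawing straight up.

Emit:
move_arm([
  [[0, 0, 0], [-0.0005, -0.01, 0], -1],
  [[0, 0, 0], [0, -0.012, 0], -1],
  [[0, 0, 0], [0, -0.012, 0], -1],
  [[0, 0, 0], [0, -0.012, 0], -1],
  [[0, 0, 0], [0, -0.012, 0], -1],
  [[0, 0, 0], [0, 0, 0], -1],
])

```text
t: 14.45
ee_pos: [0.577, 0.1911, 0.2318]
orientation: [[0.998, 0.0, -0.061], [0.061, -0.001, 0.998], [0.0, -1.0, -0.001]]
contact_force: [0.4, -0.3, -3.5]
opening: 0.283
```

```bash
python3 st.py .5777 .1912 .29
```

```text
[0.577  0.1911 0.2318] [ 0.4 -0.3 -3.5] [-0.02 -0.02 -0.  ] [ 3.e-04 -1.e+00 -9.e-04]
deg/row 0.05656088249292407 mm/row 58.17406429691171
[[[0.001, 0.0, 0.0], [0.0007, -0.0582, 0.0], -1]]
```

Emit:
move_arm([
  [[0, 0, 0], [0, -0.025, 0], -1],
  [[0, 0, 0], [0, -0.025, 0], -1],
  [[0, 0, 0], [0, -0.008, -0.015], -1],
  [[0, 0, 0], [0, 0, -0.04], -1],
  [[0, 0, 0], [0, 0, -0.045], -1],
  [[0, 0, 0], [0, 0, -0.045], -1],
  [[0, 0, 0], [0, 0, -0.045], -1],
  [[0, 0, 0], [0, 0, -0.04], -1],
  [[0, 0, 0], [0, 0, -0.03], -1],
  [[0, 0, 0], [0, 0, -0.015], -1],
  [[0, 0, 0], [0, 0, 0], -1],
])

```text
t: 15.82
ee_pos: [0.586, -0.0985, 0.2821]
orientation: [[0.998, -0.02, -0.06], [0.06, -0.005, 0.998], [-0.02, -1.0, -0.003]]
contact_force: [1.1, 0.9, -2.8]
opening: 0.28
```

```bash
python3 st.py .5806 -.1144 .27; python3 - <<'E'
from h import *
S=viewer.snapshot("side")
for n in("bush","wheel_mouth"):
  for r in finder.tip_of(n,S)[:3]:print(n,r["conf"],r["position"])
im=cv2.resize(cv2.convertScaleAbs(S["pixels"][110:310,140:360],alpha=1.6),None,fx=3,fy=3,interpolation=cv2.INTER_CUBIC);cv2.imwrite("pics/c5.png",im)
E
```

```text
[ 0.586  -0.0985  0.2821] [ 1.1  0.9 -2.8] [ 0.01 -0.   -0.02] [-0.0201 -0.9998 -0.0033]
deg/row 1.1699145757607836 mm/row 20.691755359860757
[[[0.003, -0.001, -0.02], [-0.0061, 0.0122, -0.0155], -1]]
wheel_mouth 0.77 [198.5, 233.3]
wheel_mouth 0.64 [121.7, 306.7]
```

View pics/c5.png

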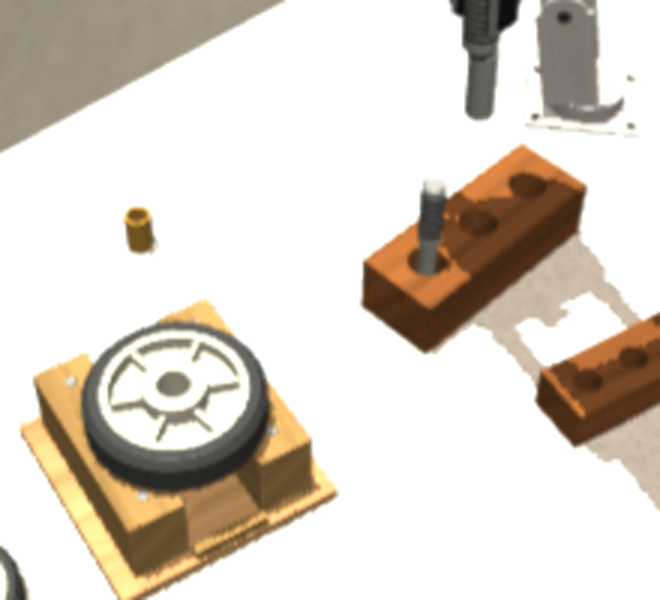

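The bore is empty (grey at (174,383) in the crop) and the wheel lies flat. The middle hole is free at about pixel (299.7,183), or (.580,−.116). Aligning above it.

Emit:
move_arm([
  [[0.003, -0.001, -0.02], [-0.006, 0.006, -0.0155], -1],
  [[0, 0, 0], [0, 0.006, 0], -1],
  [[0, 0, 0], [0, 0, 0], -1],
  [[0, 0, 0], [0, 0, 0], -1],
])

```text
t: 16.48
ee_pos: [0.5805, -0.1107, 0.2696]
orientation: [[0.998, 0.001, -0.068], [0.068, 0.001, 0.998], [0.001, -1.0, 0.001]]
contact_force: [0.7, 0.1, -2.7]
opening: 0.282
```

```bash
python3 st.py .5806 -.1146 .18
```

```text
[ 0.5805 -0.1107  0.2696] [ 0.7  0.1 -2.7] [-0.01  0.01  0.02] [ 1.4e-03 -1.0e+00  9.0e-04]
deg/row 0.3924772979702969 mm/row 89.7043408525806
[[[-0.001, 0.007, 0.001], [-0.0003, 0.0896, -0.0039], -1]]
```

Next, down to just above the stand (nose at about 0.065), then correct.

Emit:
move_arm([
  [[-0.001, 0.007, 0.001], [0, 0.025, -0.004], -1],
  [[0, 0, 0], [0, 0.03, 0], -1],
  [[0, 0, 0], [0, 0.025, 0], -1],
  [[0, 0, 0], [0, 0.008, 0], -1],
  [[0, 0, 0], [0, 0, 0], -1],
])

```text
t: 17.1
ee_pos: [0.5839, -0.1143, 0.1823]
orientation: [[0.998, 0.006, -0.062], [0.062, -0.001, 0.998], [0.006, -1.0, -0.001]]
contact_force: [-0.2, 0.2, -2.3]
opening: 0.276
```

```bash
python3 st.py .5806 -.1146 .14
```

```text
[ 0.5839 -0.1143  0.1823] [-0.2  0.2 -2.3] [ 0.07  0.03 -0.03] [ 0.0062 -1.     -0.0015]
deg/row 0.3704570711972963 mm/row 42.3880318611431
[[[0.001, 0.001, 0.006], [-0.0036, 0.0422, -0.0001], -1]]
```

Emit:
move_arm([
  [[0.001, 0.001, 0.006], [-0.0036, 0.005, 0], -1],
  [[0, 0, 0], [-0.0005, 0.01, 0], -1],
  [[0, 0, 0], [-0.0005, 0.01, 0], -1],
  [[0, 0, 0], [0, 0.005, 0], -1],
  [[0, 0, 0], [0, 0, 0], -1],
])

```text
t: 17.73
ee_pos: [0.5811, -0.115, 0.1532]
orientation: [[0.998, 0.005, -0.061], [0.061, -0.002, 0.998], [0.005, -1.0, -0.002]]
contact_force: [0.1, -0.1, -2.9]
opening: 0.281
```

```bash
python3 st.py .5806 -.1146 .1195
```

```text
[ 0.5811 -0.115   0.1532] [ 0.1 -0.1 -2.9] [ 0.01  0.02 -0.03] [ 0.0048 -1.     -0.0021]
deg/row 0.29874096024044816 mm/row 33.732433075054225
[[[0.002, -0.0, 0.005], [-0.0006, 0.0337, 0.0005], -1]]
```

The nose is at 0.049, inside the hole with no contact. Lowering to the floor.

Emit:
move_arm([
  [[0.002, 0, 0.005], [-0.0008, 0.009, 0.0005], -1],
  [[0, 0, 0], [-0.0005, 0.009, 0], -1],
  [[0, 0, 0], [0, 0.008, 0], -1],
  [[0, 0, 0.003], [0, 0.004, 0], -1],
  [[0, 0, 0], [0, 0, 0], -1],
])

```text
t: 18.35
ee_pos: [0.5798, -0.1147, 0.1209]
orientation: [[0.998, -0.004, -0.061], [0.061, -0.0, 0.998], [-0.004, -1.0, 0.0]]
contact_force: [0.2, 0.7, -3.0]
opening: 0.282
```

```bash
python3 st.py .5806 -.1146 .1195
```

```text
[ 0.5798 -0.1147  0.1209] [ 0.2  0.7 -3. ] [ 0.01 -0.   -0.02] [-3.9e-03 -1.0e+00  1.0e-04]
deg/row 0.22333480096623928 mm/row 1.6639119591471707
[[[-0.0, -0.0, -0.004], [0.0008, 0.0014, 0.0], -1]]
```

Emit:
move_arm([
  [[0, 0, -0.004], [0.0008, 0.002, 0], -1],
  [[0, 0, 0], [0, 0.001, 0], -1],
  [[0, 0, 0], [0, 0, 0], -1],
])

```text
t: 18.73
ee_pos: [0.5815, -0.1149, 0.1195]
orientation: [[0.998, 0.002, -0.061], [0.061, -0.0, 0.998], [0.002, -1.0, -0.001]]
contact_force: [0.4, -0.1, -2.9]
opening: 0.283
```

Emit:
move_arm([
  [[0, 0, 0.002], [0, 0.001, 0], -1],
  [[0, 0, 0], [0, 0.001, 0], -1],
  [[0, 0, 0], [0, 0, 0], -1],
])

```text
t: 19.1
ee_pos: [0.5819, -0.115, 0.1192]
orientation: [[0.998, 0.0, -0.061], [0.061, -0.001, 0.998], [0.0, -1.0, -0.001]]
contact_force: [-0.2, 0.3, -1.1]
opening: 0.283
```

The floor is reached (the weight is partly carried). Releasing and rising.

Emit:
move_arm([
  [[0, 0, 0], [0, 0, 0], -0.3],
  [[0, 0, 0], [0, 0, 0], 0],
  [[0, 0, 0], [0, 0, 0], 0.5],
  [[0, 0, 0], [0, 0, 0], 0.8],
  [[0, 0, 0], [0, 0, 0], 0.8],
  [[0, 0, 0], [0, -0.015, 0], 0.8],
  [[0, 0, 0], [0, -0.03, 0], 0.8],
  [[0, 0, 0], [0, -0.04, 0], 0.8],
  [[0, 0, 0], [0, -0.04, 0], 0.8],
  [[0, 0, 0], [0, -0.03, 0], 0.8],
  [[0, 0, 0], [0, 0, 0], 0.8],
])

```text
t: 20.48
ee_pos: [0.5836, -0.1153, 0.2844]
orientation: [[0.998, 0.009, -0.061], [0.061, -0.003, 0.998], [0.009, -1.0, -0.004]]
contact_force: [0.4, 0.5, -0.4]
opening: 0.896
```

```bash
python3 - <<'E'
from h import *
s=status.state();print(s["ee_pos"],s["contact_force"])
S=viewer.snapshot("side");T=viewer.snapshot("top")
f=lambda P,y,x,h,w,k:cv2.resize(cv2.convertScaleAbs(P["pixels"][y:y+h,x:x+w],alpha=1.6),(w*k,h*k),interpolation=cv2.INTER_CUBIC)
cv2.imwrite("pics/c6.png",np.vstack([f(S,100,150,190,200,3)]))
print("bush",[(r["conf"],r["position"]) for r in finder.cut_out("bush",S)[:3]],proj(S,[.5815,-.115,.15]),proj(S,[.576,.189,.02]))
E
```

```text
[ 0.58357729 -0.11527744  0.28439949] [ 0.43627713  0.47601084 -0.41456156]
bush [] [302.45440336 152.93982767] [200.04180762 263.10230335]
```

View pics/c6.png

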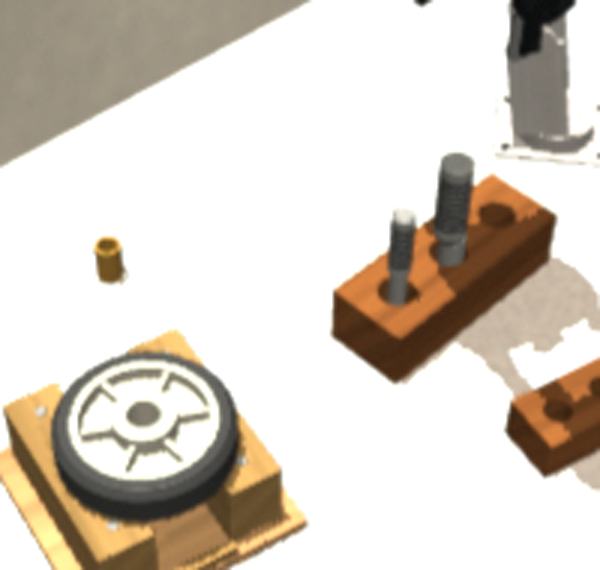

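The thick driver stands upright in the middle hole: its top is at px (302,153), as predicted for z = 0.15. The wheel is flat with an empty bore, and the slim driver, new bush and fork are in place. Handing in.

```bash
python3 -c "
from plant import job;print(job.finish_job())"
```

```text
the job is handed in; nothing more can be done
None
```

I pressed the worn bush out of the hub, stood the thick driver back in its own middle hole, and handed the job in at about 20.5 s of the 67 s allowed.

**Driver and bore:** The nose was about 3 mm off the handle's axis. I lined it up over the bore from the camera pictures and then by touch. The handle had not slipped in the grip.

**Pressing:** The bush took a steady 11–12 N down, with up to about 4 N of side force on the tool. The resistance vanished by the time the nose was 48 mm below the mouth.

**Last checks:**
- The wheel lies flat on the blocks with its bore empty.
- The driver stands upright, with its top where it should be for its nose on the hole's floor.
- The slim driver, new bush and fork look unmoved.
- The gripper is open and clear of everything.

**Not confirmed:** The dropped bush is hidden under the wheel, so I did not see it and the detector found none. That it lies between the blocks is inferred from the empty bore and the loss of resistance.

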